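# Check the truffle and hold its tray over the cooling fan

## Task

Take the yellow pen thermometer out of its black holder, point its lens straight at the dark truffle from about 90 mm off and hold it steady there for two seconds, then stand it back in the holder and let it go. Then lift the blue tray by its white handle, keeping it close to level so that both truffles stay in their pockets, carry it over the round grille of the white cooling fan, and finish while still holding it there, level and still, its underside about 90 mm above the middle of the grille. Touch neither truffle with the gripper or the thermometer, never tip the tray by 20 degrees or more, and leave everything else on the table where it is.

Things in the scene. Friction and masses are not known exactly. Their poses are not given: they have to be found in the camera images.
- thermometer: loose pen thermometer, about 90 g, 150 mm tall, upright in the holder, lens down. Origin: centre of its lower end; z up along the pen; it measures along its -z, out of the lower end. Lower 70 mm: round steel nose, diameter 22 mm; 70 to 150 mm: yellow square grip 20 x 20 mm, sides along its x and y. Grip it about 115 mm above the lower end
- thermometer_lens (a point): the lens: centre of the thermometer's lower end, same axes as thermometer
- holder: fixed black block 70 x 70 x 50 mm high; origin under its centre, on the table. In its top centre a round hole 27 mm wide with chamfered mouth, 44 mm deep: the thermometer stands on its floor, 6 mm above the table. Fan and holder stand left and right of the tray, in either order
- tray: loose blue tray 160 (x) x 72 (y) x 6 mm, about 220 g; origin: centre of its underside, z up. White upright handle plate 44 (x) x 14 (y) mm at its centre, 6 to 90 mm above the underside: pinch it across y. Round white pocket rims, inner diameter 32, outer 40, 4 mm high, 52 mm either side of the centre along x, a loose truffle in each: it rolls out if tipped about 45 degrees or jerked
- tray_handle (a point): good grasp point on the tray's handle, 65 mm above the tray's underside, on its centre; axes as the tray's
- pocket_a (a point): where a truffle's centre rests, in the pocket at the tray's +x end (20 mm above the underside)
- pocket_b (a point): the same in the pocket at the tray's -x end
- dark_truffle_center (a point): centre of the dark brown truffle, a loose 16 g ball 28 mm in diameter, in either pocket of the tray
- white_truffle_center (a point): centre of the ivory truffle, same size and mass, in the other pocket
- fan: fixed white cooling fan, a box 140 x 140 x 58 mm with a round dark grille 120 mm in diameter facing up, its top 60 mm above the table; origin under its centre
- fan_grille (a point): centre of the grille's top, 60 mm above the table
- green_mould: loose bystander, not to be disturbed: green praline mould 275 x 135 x 22 mm, beyond the tray
- amber_mould: loose bystander, not to be disturbed: brown praline mould 275 x 135 x 22 mm, beyond the tray
- bowl: loose bystander, not to be disturbed: metal bowl, 110 mm in diameter, 55 mm high, far left
- bottle: loose bystander, not to be disturbed: amber bottle, 60 mm in diameter, 150 mm high, far right
- spatula: loose bystander, not to be disturbed: spatula 240 mm long, lying at the near right
- gift_box: loose bystander, not to be disturbed: cardboard box 100 x 100 x 45 mm, near left
- cup: loose bystander, not to be disturbed: white cup 60 mm in diameter, 70 mm high, far right

How it is judged:
On the way, in this order (a step that is already met when the one before it is completed fails the run):
1. the held thermometer points its lens at the dark truffle, 44 to 144 mm from its centre, the beam within 12 mm of the centre, and is steady for 1 s (x of dark_truffle_center in the frame of thermometer_lens between -0.012 and 0.012 m and y of dark_truffle_center in the frame of thermometer_lens between -0.012 and 0.012 m and z of dark_truffle_center in the frame of thermometer_lens between -0.144 and -0.044 m and linear speed of thermometer below 0.03 m/s and angular speed of thermometer below 0.3 rad/s and contact force between thermometer and the fingers above 0.5 N), for 1 s.
2. the thermometer stands in its holder again and is let go (horizontal distance between thermometer_lens and holder below 0.008 m and height (world z) of thermometer_lens below 0.012 m and angle between thermometer's own z axis and vertical below 0.15 rad and contact force between thermometer and the fingers below 0.1 N), for 0.2 s.
At the end, for the whole second after the job is handed in: gripper holds the tray still over the fan: centre within 35 mm of the grille's centre from above, underside 50-130 mm above the grille, level within 0.12 rad, not touching the fan; both truffles in their pockets; the thermometer standing released in its holder (all of step 2 and horizontal distance between tray and fan_grille below 0.035 m and z of tray in the frame of fan_grille between 0.05 and 0.13 m and angle between tray's own z axis and vertical below 0.12 rad and linear speed of tray below 0.03 m/s and angular speed of tray below 0.2 rad/s and contact force between tray and the fingers above 1 N and contact force between tray and fan below 0.1 N and (distance between dark_truffle_center and pocket_a below 0.013 m or distance between dark_truffle_center and pocket_b below 0.013 m) and (distance between white_truffle_center and pocket_a below 0.013 m or distance between white_truffle_center and pocket_b below 0.013 m)); the arm keeps its last pose, push and grip.
It fails at once if the tray is tipped by more than 20 degrees (angle between tray's own z axis and vertical above 0.35 rad).
It fails at once if a truffle leaves its pocket (not (distance between dark_truffle_center and pocket_a below 0.013 m or distance between dark_truffle_center and pocket_b below 0.013 m) or not (distance between white_truffle_center and pocket_a below 0.013 m or distance between white_truffle_center and pocket_b below 0.013 m)).
It fails at once if a truffle is touched by the fingers or the thermometer (contact force between any of dark_truffle, white_truffle and the fingers above 0.3 N or contact force between any of dark_truffle, white_truffle and thermometer above 0.3 N).
It fails at once if a bystander is moved by more than 30 mm (distance of any of green_mould, amber_mould, bowl, bottle, spatula, gift_box, cup from where it was at the start of the episode above 0.03 m).
It also fails if it takes over 64 s, if anything falls off the work surface, if the arm or the gripper's body presses on something with over 40 N, if the wrist force passes 120 N, or if a joint passes its speed limit or range.

## Robot

A 7-joint arm with a two-finger parallel gripper is mounted at the origin on the work surface. World frame = base frame: x ahead of the robot, y to its left, z up, the work surface at z = 0. Lengths are in m, angles in rad, forces in N, time in s.
With the tool pointing down it reaches from about 0.35 to 0.9 m from the base axis. Payload 8.1 kg.
Tool frame: the origin (TCP) lies between the finger pads; the fingertips stand ahead of it and the grasp point (between the pads) is the TCP (arm.nose_length is the z of the fingertips in the tool frame, in m); z points along the fingers, y is the line along which they close (so a half turn about z gives the same grasp; the last joint's range is limited). The gripper opens to 92 mm and grips with 3 to 60 N. Pads are 19 mm wide; open, the fingers measure 130 mm over their backs; the gripper's body (75 mm by 190 mm) begins 47 mm behind the grasp point.
Start: joints at [1.059, 0.434, 0.025, 1.573, -0.012, 1.134, -0.075], TCP at [0.248, -0.574, 0.246] pointing down, gripper open.
Joint ranges: [-2.62, 2.62], [-0.44, 2.09], [-1.27, 1.32], [0.08, 2.57], [-1.32, 4.46], [0.12, 2], [-2.74, 2.74]. Speed limits (rad/s): [2.22, 2.22, 3.01, 3.01, 3.14, 3.14, 3.14].

## Interface

Orientations are given as a rotation vector (axis times angle).
In Python, from cell import sensors, optics, arm gives the robot as it stands.
- The arm moves only by the tool arm_command, never from a script. Its argument "deltas" is one flat list of numbers, 7 for each row, row after row: the turn, a rotation vector about the world's x, y, z as a fraction of full scale, then the shift along the world's x, y, z as a fraction of full scale, then the finger opening in mm, from 0 to 91.8. In form: [wx, wy, wz, dx, dy, dz, fingers, wx, wy, wz, dx, dy, dz, fingers, ...]. A call has 1 to 20 rows; each row is the pose to reach, as a shift and turn from the pose commanded when the call began; what a row does not reach only later rows make up. Full scale, the value 1, is 1 m for a shift and 90 degrees for a turn. A row lasts 1/10 s, in which the tool goes at most 50 mm and 8.59 degrees, less where a joint would pass 70% of its speed; a pose out of reach is approached as far as the arm can. A call with a number of a shift or a turn outside -1 to 1 is refused whole. A call with a gripper value outside its range is refused whole. The fingers move at their own pace and stop on an object; "force" is the grip in N (left out, the last holds). Time passes only in rows, so rows that repeat a pose let the fingers close. It gives the time, the measured TCP pose, the force, the opening and the grip force at its end, in the units of the state.
- sensors.observe(): the state, without advancing time (a new reading comes with each control period).
- optics.get_image(name): name is "side" or "top"; returns the picture (480x640x3 uint8, blue, green, red); there is no depth.
- optics.calibration(name): a dict with "camera_matrix" (3x3 intrinsics, pixels), "rvec" (rotation vector, rad) and "tvec" (3), from world to camera coordinates, as OpenCV has them. Camera axes: x right, y down, z forward; pixel columns grow to the right and rows downward; lengths in m; the calibration is good to about 2 mm. A picture is of the moment at which its call begins. calibration takes no time and is no camera call.
- arm.sign_off(): hands the job in; it is judged then, once.
The state is a dict: "clock": time; "joints": joint angles; "dq": joint speeds; "joint_efforts": joint torques, N m; "position": TCP position; "ee_rot": TCP orientation; "force": force on the tool from outside, world axes, zero at the start; "ft_torque": the same for the moment, N m; "width": opening from 0.0 (shut) to 1.0 (fully open); "gripper_force": force on a finger pad.
Only numpy, scipy, OpenCV 4.12 (cv2) and the standard library are available. Lean on these libraries where they do the work, as an engineer would, in place of code of your own. Each camera call takes 0.05 s, during which the arm holds its last target. There are 200 camera calls.

## Working session

There is one attempt and no reset: what is moved stays moved. The work goes in short steps, Python scripts to look and compute and a tool call to move; the robot and the scene stay as the last step left them, time stands still between calls to the robot, and variables do not carry over. Pictures are saved under pics/ and viewed, at most 10 in all, crops included, and the job is handed in when it is done.

Besides the shell and the picture viewer there is one more tool, called in YAML: its name, and indented under it one key for each argument. arm_command: Moves the arm, as the interface text tells. Its arguments: {"type":"object","properties":{"deltas":{"type":"array","items":{"type":"number"}},"force":{"type":"number"}},"required":["deltas"]}

```bash
mkdir -p pics
python3 - <<'E'
from cell import sensors, optics, arm
import cv2
for n in("top","side"):
    cv2.imwrite(f"pics/{n}0.png",optics.get_image(n)); c=optics.calibration(n); print(n,c)
s=sensors.observe(); print(s, arm.nose_length)
E
```

```text
top {'camera_matrix': array([[494.25328889,   0.        , 310.46796399],
       [  0.        , 494.25328889, 230.76133297],
       [  0.        ,   0.        ,   1.        ]]), 'rvec': array([ 2.17869493, -2.22316069,  0.09247664]), 'tvec': array([-0.0078969 ,  0.56984591,  1.49900979])}
side {'camera_matrix': array([[597.70384044,   0.        , 318.92945848],
       [  0.        , 597.70384044, 234.37744909],
       [  0.        ,   0.        ,   1.        ]]), 'rvec': array([ 0.71969787, -2.71587621,  1.0031748 ]), 'tvec': array([0.50380775, 0.25329046, 1.38736981])}
{'clock': 0.1, 'joints': array([ 1.05936143,  0.43518803,  0.02498997,  1.57397052, -0.01163717,
        1.13399825, -0.07514241]), 'dq': array([-5.14296197e-04, -1.17518872e-03, -8.96706185e-05, -1.82433023e-03,
        1.06633862e-03,  3.24427182e-03,  1.28211065e-03]), 'joint_efforts': array([ 2.64625916e-03, -6.69128680e+01,  9.87601765e-01, -3.15146613e+01,
       -6.05666195e-02,  3.73608246e-02,  5.16599312e-05]), 'position': array([ 0.24825485, -0.57312798,  0.2450158 ]), 'ee_rot': array([-3.07489187e+00, -6.37237758e-01,  6.09796806e-04]), 'force': array([-0.65599388,  0.77897566,  0.18566975]), 'ft_torque': array([ 0.03868799, -0.01901926,  0.03558183]), 'gripper_force': 0.0, 'width': 1.00141484175188} 0.019
```

View pics/top0.png

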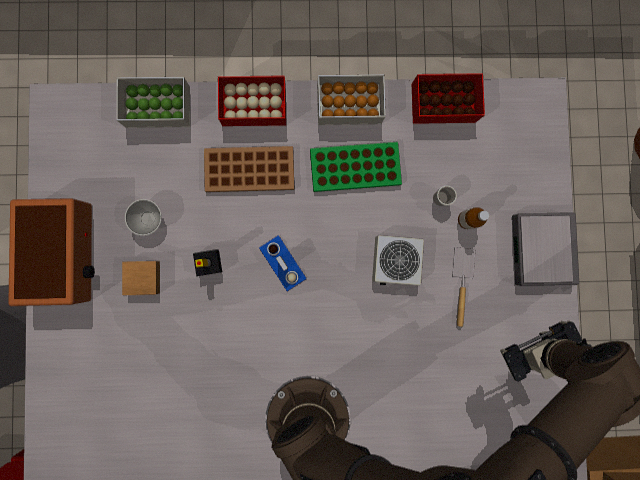

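View pics/side0.png

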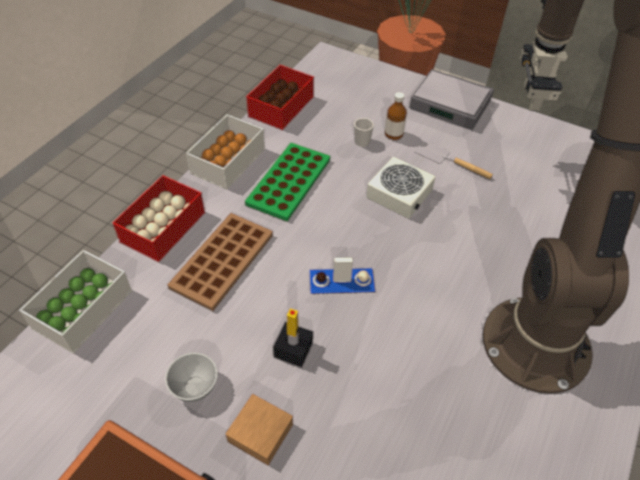

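The top view shows the thermometer and holder at about (207,262), the tray at (283,263) with the dark truffle at the upper-left end, and the fan at (400,260). The side view agrees. I'll enlarge both.

Run:
```python
import cv2, numpy as np
t=cv2.imread("pics/top0.png"); s=cv2.imread("pics/side0.png")
r=lambda im,x,y,w,h,k:cv2.resize(im[y:y+h,x:x+w],None,fx=k,fy=k,interpolation=cv2.INTER_CUBIC)
a=r(t,185,225,130,70,6)
cv2.imwrite("pics/ct.png",a)                 # x=185+u/6, y=225+v/6
b=r(s,260,240,130,130,4.6)
cv2.imwrite("pics/cs.png",b)  # x=260+u/4.6
```

```text
(no output)
```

View pics/ct.png

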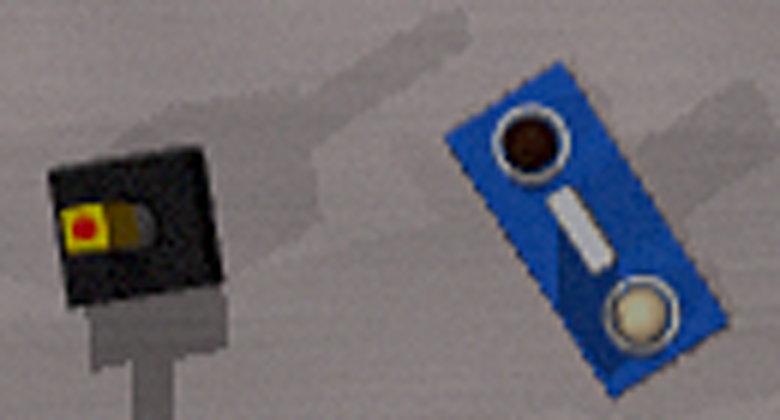

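View pics/cs.png

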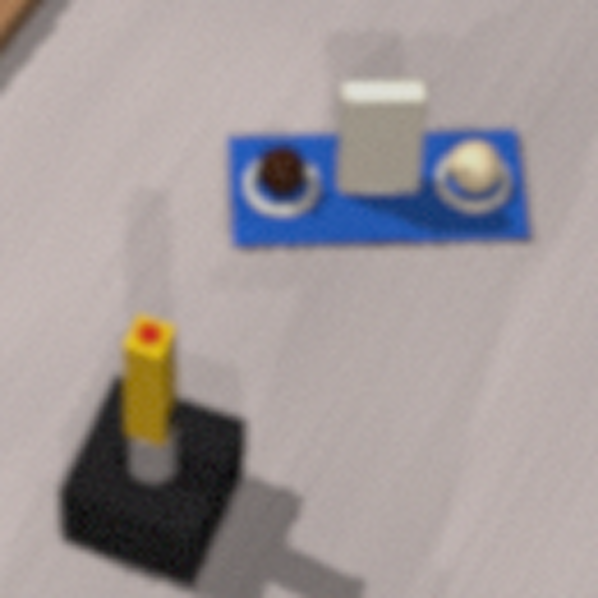

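The top crop shows the pen's red cap at (85,229), the holder's top corners, the tray corners, the dark truffle at (530,143) and the white one at (641,314). In the side crop the pen cap is at (149,333), the dark truffle at (282,172) and the handle top at (383,92).

```bash
cat > h.py <<'E'
from cell import sensors, optics, arm
import cv2, numpy as np
C={n:optics.calibration(n) for n in("top","side")}
def ray(n,p,z):
    c=C[n]; R=cv2.Rodrigues(c["rvec"])[0]; o=-R.T@np.ravel(c["tvec"])
    d=R.T@np.linalg.inv(c["camera_matrix"])@[p[0],p[1],1]
    return o+d*(z-o[2])/d[2]
def tri(pt,ps):
    P=[C[n]["camera_matrix"]@np.c_[cv2.Rodrigues(C[n]["rvec"])[0],np.ravel(C[n]["tvec"])] for n in("top","side")]
    X=cv2.triangulatePoints(P[0],P[1],np.array(pt,float).reshape(2,1),np.array(ps,float).reshape(2,1)).ravel(); return X[:3]/X[3]
E
cat > m.py <<'E'
from h import *
np.set_printoptions(precision=4,suppress=True)
T=lambda u,v:(185+(u+.5)/6-.5,225+(v+.5)/6-.5)
S=lambda u,v:(260+(u+.5)/4.6-.5,240+(v+.5)/4.6-.5)
for n,t,s,z in [("pen",T(85,229),S(149,333),.156),("dark",T(530,143),S(282,172),.02),("white",T(641,314),S(474,165),.02),("handle",T(580,230),S(383,92),.09),("fan",(400,260),(403,180),.06)]:
    print(n,tri(t,s),ray("top",t,z),ray("side",s,z))
h=np.array([ray("top",T(*p),.05) for p in[(48,170),(203,147),(222,283),(70,305)]])
print("holder",h.mean(0)); print(h)
k=np.array([ray("top",T(*p),.006) for p in[(444,135),(560,61),(728,324),(614,398)]])
k2=np.array([ray("side",S(*p),.006) for p in[(235,246),(230,137),(518,130),(531,237)]])
print("tray",k.mean(0),k2.mean(0));
for q in(k,k2):
  v=q[0]+q[1]-q[2]-q[3]; print("long axis deg",np.degrees(np.arctan2(v[1],v[0])))
for e in (h[0]-h[3],h[1]-h[2]): print("holder side deg",np.degrees(np.arctan2(e[1],e[0])))
for e in (h[0]-h[1],h[3]-h[2]): print("holder side2 deg",np.degrees(np.arctan2(e[1],e[0])))
p=np.array([ray("top",T(*p),.156) for p in[(60,208),(105,203),(112,247),(68,254)]])
for e in (p[0]-p[3],p[1]-p[2],p[0]-p[1],p[3]-p[2]): print("pen deg",np.degrees(np.arctan2(e[1],e[0])))
from scipy.spatial.transform import Rotation as R
print(R.from_rotvec(sensors.observe()["ee_rot"]).as_matrix())
E
python3 m.py
```

```text
pen [0.4794 0.2945 0.1576] [0.4786 0.2944 0.156 ] [0.4805 0.2938 0.156 ]
dark [0.5181 0.0966 0.0203] [0.5177 0.0964 0.02  ] [0.5185 0.0965 0.02  ]
white [0.4304 0.0418 0.0218] [0.4298 0.0416 0.02  ] [0.4312 0.0406 0.02  ]
handle [0.4742 0.0697 0.0884] [0.4732 0.0692 0.09  ] [0.4744 0.0711 0.09  ]
fan [ 0.4733 -0.2857  0.0525] [ 0.4744 -0.2838  0.06  ] [ 0.4703 -0.2785  0.06  ]
holder [0.4796 0.2908 0.05  ]
[[0.5083 0.3339 0.05  ]
 [0.5182 0.2572 0.05  ]
 [0.4506 0.2484 0.05  ]
 [0.4413 0.3235 0.05  ]]
tray [0.4733 0.069  0.006 ] [0.4731 0.0697 0.006 ]
long axis deg 31.69662010537354
long axis deg 31.967444028606206
holder side deg 8.837341822635876
holder side deg 7.372074200192773
holder side2 deg 97.3173372608319
holder side2 deg 97.03031004552847
pen deg 9.436363247342937
pen deg 8.567032664417644
pen deg 95.17946925259659
pen deg 97.86922809543677
[[ 0.9176  0.3974 -0.0007]
 [ 0.3974 -0.9176  0.0013]
 [-0.0001 -0.0014 -1.    ]]
```

arm_command:
  deltas: [-0.0, 0, -0.05, 0.04, 0.04, 0.02, 91.8, 0, 0, -0.1, 0.07, 0.08, 0.04, 91.8, 0, 0, -0.177, 0.1, 0.12, 0.055, 91.8, 0, 0, -0.177, 0.12, 0.16, 0.055, 91.8, 0, 0, -0.177, 0.14, 0.2, 0.055, 91.8, 0, 0, -0.177, 0.16, 0.245, 0.055, 91.8, 0, 0, -0.177, 0.18, 0.29, 0.055, 91.8, 0, 0, -0.177, 0.2, 0.335, 0.055, 91.8, 0, 0, -0.177, 0.205, 0.38, 0.055, 91.8, 0, 0, -0.177, 0.21, 0.43, 0.055, 91.8, 0, 0, -0.177, 0.215, 0.48, 0.055, 91.8, 0, 0, -0.177, 0.22, 0.53, 0.055, 91.8, 0, 0, -0.177, 0.225, 0.58, 0.055, 91.8, 0, 0, -0.177, 0.23, 0.63, 0.055, 91.8, 0, 0, -0.177, 0.231, 0.68, 0.055, 91.8, 0, 0, -0.177, 0.231, 0.73, 0.055, 91.8, 0, 0, -0.177, 0.231, 0.78, 0.055, 91.8, 0, 0, -0.177, 0.231, 0.83, 0.055, 91.8, 0, 0, -0.177, 0.231, 0.867, 0.055, 91.8, 0, 0, -0.177, 0.231, 0.867, 0.055, 91.8]
  force: 15

```text
clock: 2.1
position: [0.4772, 0.2997, 0.3002]
ee_rot: [-3.131, -0.217, 0.003]
force: [-0.1, -0.3, 0.2]
width: 1.003
gripper_force: 0.0
```

arm_command:
  deltas: [0, 0, 0, 0, 0, 0, 91.8, 0, 0, 0, 0, 0, -0.04, 91.8, 0, 0, 0, 0, 0, -0.08, 91.8, 0, 0, 0, 0, 0, -0.12, 91.8, 0, 0, 0, 0, 0, -0.15, 91.8, 0, 0, 0, 0, 0, -0.18, 91.8, 0, 0, 0, 0, 0, -0.18, 91.8, 0, 0, 0, 0, 0, -0.18, 91.8, 0, 0, 0, 0, 0, -0.18, 91.8]

```text
clock: 3.0
position: [0.4806, 0.2935, 0.1225]
ee_rot: [-3.134, -0.203, -0.004]
force: [1.0, 0.7, 0.4]
width: 1.002
gripper_force: 0.0
```

Run:
```python
from h import *
s=sensors.observe();print(s["position"],s["joints"])
t=optics.get_image("side")[230:380,210:350]; cv2.imwrite("pics/c2.png",cv2.resize(t,None,fx=4,fy=4,interpolation=cv2.INTER_CUBIC))
```

```text
[0.48055347 0.29351083 0.12254523] [-0.35865622  0.50199508 -0.3938754   1.84317545  0.25078454  0.84261178
 -2.31756767]
```

View pics/c2.png

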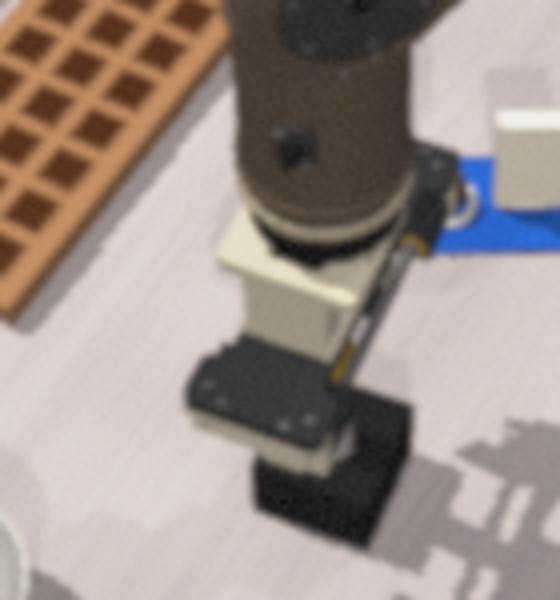

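The pen is between the fingers above the holder, and nothing is touching. I'll close and lift it.

arm_command:
  deltas: [0, 0, 0, 0, 0, 0, 0, 0, 0, 0, 0, 0, 0, 0, 0, 0, 0, 0, 0, 0, 0, 0, 0, 0, 0, 0, 0, 0, 0, 0, 0, 0, 0, 0, 0, 0, 0, 0, 0, 0, 0, 0, 0, 0, 0, 0, 0, 0, 0, 0, 0, 0, 0, 0, 0, 0]
  force: 20

```text
clock: 3.85
position: [0.4794, 0.2935, 0.1207]
ee_rot: [3.135, 0.205, -0.0]
force: [-0.2, -1.1, 0.9]
width: 0.351
gripper_force: 0.0
```

arm_command:
  deltas: [0, 0, 0, 0, 0, 0.01, 0, 0, 0, 0, 0, 0, 0.03, 0, 0, 0, 0, 0, 0, 0.05, 0, 0, 0, 0, 0, 0, 0.08, 0, 0, 0, 0, 0, 0, 0.11, 0, 0, 0, 0, 0, 0, 0.14, 0, 0, 0, 0, 0, 0, 0.15, 0, 0, 0, 0, 0, 0, 0.15, 0, 0, 0, 0, 0, 0, 0.15, 0]

```text
clock: 4.75
position: [0.479, 0.293, 0.2698]
ee_rot: [3.134, 0.205, -0.002]
force: [-0.8, -0.3, -1.3]
width: 0.22
gripper_force: 20.0
```

Run:
```python
from h import *
t=optics.get_image("top")[200:300,160:310]; s=optics.get_image("side")[190:350,220:370]
a=cv2.resize(t,(600,400),interpolation=cv2.INTER_CUBIC)
cv2.imwrite("pics/c3.png",cv2.resize(s,None,fx=3.75,fy=3.75,interpolation=cv2.INTER_CUBIC)); print(sensors.observe()["position"])
```

```text
[0.47880098 0.29287466 0.26911612]
```

View pics/c3.png

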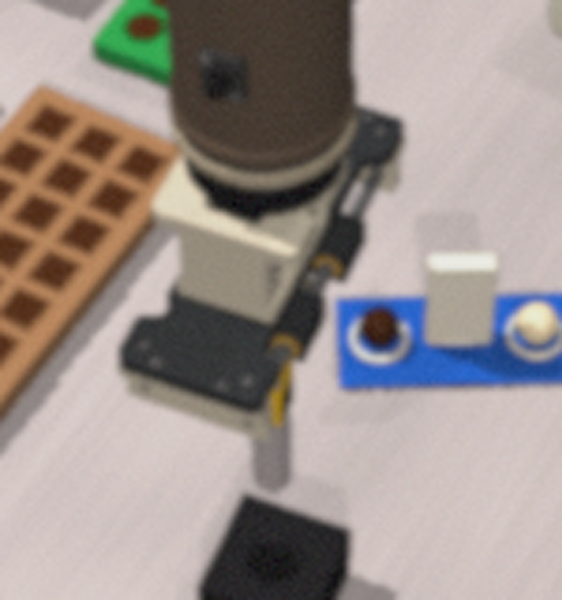

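The pen is out of the holder, with its nose end at about (271,483) in the crop and the holder hole at about (272,557). Next I'll find the lens height.

Run:
```python
from h import *
S=lambda u,v:(220+(u+.5)/3.75-.5,190+(v+.5)/3.75-.5)
for z in (.14,.15,.16): print(z,ray("side",S(271,483),z))
print("hole",ray("side",S(272,557),.05))
```

```text
0.14 [0.47806183 0.29887304 0.14      ]
0.15 [0.4746658  0.30420357 0.15      ]
0.16 [0.47126977 0.30953409 0.16      ]
hole [0.48167571 0.29462837 0.05      ]
```

arm_command:
  deltas: [0, 0, 0, 0.004, -0.02, 0, 0, 0, 0, 0, 0.01, -0.05, 0, 0, 0, 0, 0, 0.018, -0.09, -0.005, 0, 0, 0, 0, 0.026, -0.13, -0.01, 0, 0, 0, 0, 0.032, -0.16, -0.015, 0, 0, 0, 0, 0.036, -0.182, -0.02, 0, 0, 0, 0, 0.039, -0.193, -0.024, 0, 0, 0, 0, 0.039, -0.1965, -0.024, 0, 0, 0, 0, 0.039, -0.1965, -0.024, 0, 0, 0, 0, 0.039, -0.1965, -0.024, 0, 0, 0, 0, 0.039, -0.1965, -0.024, 0]

```text
clock: 5.95
position: [0.5183, 0.0985, 0.247]
ee_rot: [-3.134, -0.208, -0.001]
force: [0.5, -0.4, 0.1]
width: 0.216
gripper_force: 20.0
```

Run:
```python
from h import *
s=optics.get_image("side")[170:320,250:400]
cv2.imwrite("pics/c4.png",cv2.resize(s,None,fx=4,fy=4,interpolation=cv2.INTER_CUBIC)); print(sensors.observe()["position"])
```

```text
[0.51827735 0.09825291 0.24692946]
```

View pics/c4.png

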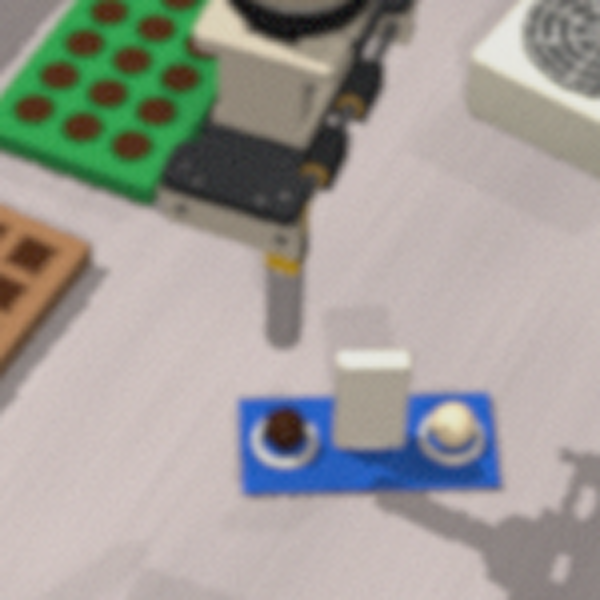

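The lens end at (283,342) hangs straight above the dark truffle at (285,430), with the pen vertical. I'll hold it there.

arm_command:
  deltas: [0, 0, 0, 0, 0, 0, 0, 0, 0, 0, 0, 0, 0, 0, 0, 0, 0, 0, 0, 0, 0, 0, 0, 0, 0, 0, 0, 0, 0, 0, 0, 0, 0, 0, 0, 0, 0, 0, 0, 0, 0, 0, 0, 0, 0, 0, 0, 0, 0, 0, 0, 0, 0, 0, 0, 0, 0, 0, 0, 0, 0, 0, 0, 0, 0, 0, 0, 0, 0, 0, 0, 0, 0, 0, 0, 0, 0, 0, 0, 0, 0, 0, 0, 0, 0, 0, 0, 0, 0, 0, 0, 0, 0, 0, 0, 0, 0, 0, 0, 0, 0, 0, 0, 0, 0, 0, 0, 0, 0, 0, 0, 0, 0, 0, 0, 0, 0, 0, 0, 0, 0, 0, 0, 0, 0, 0, 0, 0, 0, 0, 0, 0, 0, 0, 0, 0, 0, 0, 0, 0]

```text
clock: 8.0
position: [0.5184, 0.097, 0.2467]
ee_rot: [3.135, 0.205, 0.0]
force: [0.3, -0.4, 0.1]
width: 0.221
gripper_force: 20.0
```

arm_command:
  deltas: [0, 0, 0, 0, 0, 0, 0, 0, 0, 0, 0, 0, 0, 0, 0, 0, 0, 0, 0, 0, 0, 0, 0, 0, -0.004, 0.02, 0.005, 0, 0, 0, 0, -0.01, 0.05, 0.012, 0, 0, 0, 0, -0.018, 0.09, 0.024, 0, 0, 0, 0, -0.026, 0.13, 0.024, 0, 0, 0, 0, -0.032, 0.16, 0.024, 0, 0, 0, 0, -0.036, 0.182, 0.024, 0, 0, 0, 0, -0.039, 0.193, 0.024, 0, 0, 0, 0, -0.039, 0.1965, 0.024, 0, 0, 0, 0, -0.039, 0.1965, 0.024, 0, 0, 0, 0, -0.039, 0.1965, 0.024, 0, 0, 0, 0, -0.039, 0.1965, 0.024, 0, 0, 0, 0, -0.039, 0.1965, 0.024, 0]

```text
clock: 9.5
position: [0.4799, 0.2925, 0.2708]
ee_rot: [3.135, 0.203, 0.0]
force: [-0.3, 0.3, 0.3]
width: 0.213
gripper_force: 20.0
```

arm_command:
  deltas: [0, 0, 0, 0, 0, -0.02, 0, 0, 0, 0, 0, 0, -0.04, 0, 0, 0, 0, 0, 0, -0.06, 0, 0, 0, 0, 0, 0, -0.07, 0, 0, 0, 0, 0, 0, -0.08, 0, 0, 0, 0, 0, 0, -0.09, 0, 0, 0, 0, 0, 0, -0.1, 0, 0, 0, 0, 0, 0, -0.11, 0, 0, 0, 0, 0, 0, -0.115, 0, 0, 0, 0, 0, 0, -0.115, 0, 0, 0, 0, 0, 0, -0.115, 0]

```text
clock: 10.6
position: [0.4795, 0.2937, 0.1559]
ee_rot: [-3.135, -0.205, -0.0]
force: [0.5, -1.2, -0.9]
width: 0.213
gripper_force: 20.0
```

arm_command:
  deltas: [0, 0, 0, 0, 0, -0.003, 0, 0, 0, 0, 0, 0, -0.006, 0, 0, 0, 0, 0, 0, -0.009, 0, 0, 0, 0, 0, 0, -0.009, 0, 0, 0, 0, 0, 0, -0.009, 0]

```text
clock: 11.1
position: [0.4794, 0.2934, 0.1467]
ee_rot: [3.135, 0.205, -0.0]
force: [0.2, 0.4, -0.5]
width: 0.218
gripper_force: 20.0
```

arm_command:
  deltas: [0, 0, 0, 0, 0, -0.002, 0, 0, 0, 0, 0, 0, -0.004, 0, 0, 0, 0, 0, 0, -0.004, 0, 0, 0, 0, 0, 0, -0.004, 0]

```text
clock: 11.5
position: [0.4794, 0.2934, 0.1427]
ee_rot: [3.135, 0.205, -0.0]
force: [0.5, -1.0, -0.7]
width: 0.218
gripper_force: 20.0
```

arm_command:
  deltas: [0, 0, 0, 0, 0, -0.002, 0, 0, 0, 0, 0, 0, -0.004, 0, 0, 0, 0, 0, 0, -0.004, 0, 0, 0, 0, 0, 0, -0.004, 0]

```text
clock: 11.9
position: [0.48, 0.2939, 0.1396]
ee_rot: [-3.134, -0.205, -0.003]
force: [-1.4, -1.1, 7.1]
width: 0.215
gripper_force: 20.0
```

Run:
```python
from h import *
s=optics.get_image("side")[250:380,240:350]
cv2.imwrite("pics/c5.png",cv2.resize(s,None,fx=4.5,fy=4.5,interpolation=cv2.INTER_CUBIC)); print(sensors.observe()["force"])
```

```text
[-0.68053977 -1.33108085  7.5658474 ]
```

View pics/c5.png

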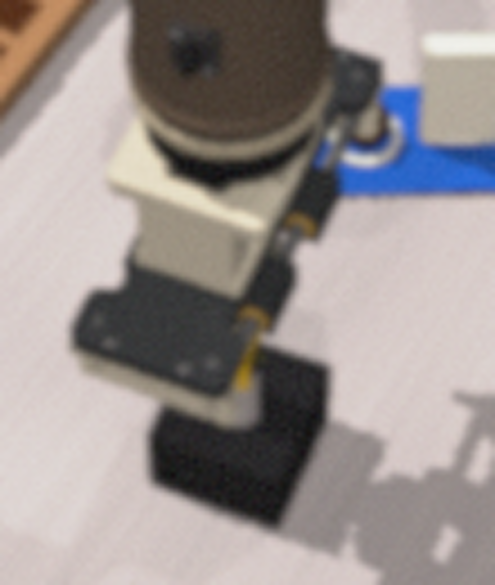

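The nose is seated in the holder: contact came at TCP z = 0.14, as expected. I'll release, rise and head for the tray.

arm_command:
  deltas: [0, 0, 0, 0, 0, 0, 91.8, 0, 0, 0, 0, 0, 0, 91.8, 0, 0, 0, 0, 0, 0, 91.8, 0, 0, 0, 0, 0, 0, 91.8, 0, 0, 0, 0, 0, 0, 91.8, 0, 0, 0, 0, 0, 0, 91.8, 0, 0, 0, 0, 0, 0, 91.8, 0, 0, 0, 0, 0, 0.03, 91.8, 0, 0, 0, 0, 0, 0.07, 91.8, 0, 0, 0, 0, 0, 0.11, 91.8, 0, 0, 0, 0, 0, 0.13, 91.8, 0, 0, 0.09, 0, -0.04, 0.13, 91.8, 0, 0, 0.18, 0, -0.08, 0.13, 91.8, 0, 0, 0.27, -0.003, -0.12, 0.13, 91.8, 0, 0, 0.27, -0.004, -0.16, 0.13, 91.8, 0, 0, 0.27, -0.005, -0.2, 0.13, 91.8, 0, 0, 0.27, -0.006, -0.22, 0.13, 91.8, 0, 0, 0.27, -0.006, -0.224, 0.13, 91.8, 0, 0, 0.27, -0.006, -0.224, 0.13, 91.8, 0, 0, 0.27, -0.006, -0.224, 0.13, 91.8]

```text
clock: 13.95
position: [0.4734, 0.071, 0.2689]
ee_rot: [-3.02, -0.863, -0.001]
force: [-0.4, -0.1, -0.4]
width: 1.0
gripper_force: 0.0
```

Run:
```python
from h import *
from scipy.spatial.transform import Rotation as R
s=optics.get_image("side")[180:370,240:430]
cv2.imwrite("pics/c6.png",cv2.resize(s,None,fx=3.1,fy=3.1,interpolation=cv2.INTER_CUBIC)); q=sensors.observe(); print(q["position"],R.from_rotvec(q["ee_rot"]).as_matrix(),q["joints"])
```

```text
[0.47341925 0.07114272 0.26881685] [[ 8.48825616e-01  5.28672903e-01  1.87086093e-04]
 [ 5.28672679e-01 -8.48825499e-01  6.85248987e-04]
 [ 5.21076017e-04 -4.82749587e-04 -9.99999748e-01]] [ 0.12059825  0.21388881 -0.45098948  1.85398434  0.10352698  1.09633892
 -1.38256827]
```

View pics/c6.png

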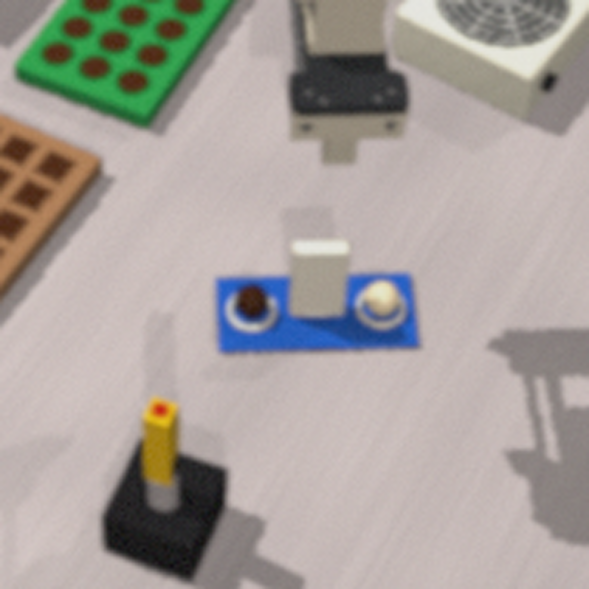

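The thermometer stands back in its holder and the gripper is lined up over the handle. I'll descend and pinch.

arm_command:
  deltas: [0, 0, 0, 0, 0, -0.03, 91.8, 0, 0, 0, 0, 0, -0.07, 91.8, 0, 0, 0, 0, 0, -0.11, 91.8, 0, 0, 0, 0, 0, -0.15, 91.8, 0, 0, 0, 0, 0, -0.175, 91.8, 0, 0, 0, 0, 0, -0.195, 91.8, 0, 0, 0, 0, 0, -0.204, 91.8, 0, 0, 0, 0, 0, -0.204, 91.8, 0, 0, 0, 0, 0, -0.204, 91.8, 0, 0, 0, 0, 0, -0.204, 91.8]

```text
clock: 15.0
position: [0.4742, 0.0699, 0.0658]
ee_rot: [3.021, 0.861, 0.003]
force: [0.6, -0.4, -0.4]
width: 0.996
gripper_force: 0.0
```

arm_command:
  deltas: [0, 0, 0, 0, 0, 0, 50, 0, 0, 0, 0, 0, 0, 40, 0, 0, 0, 0, 0, 0, 35, 0, 0, 0, 0, 0, 0, 30, 0, 0, 0, 0, 0, 0, 25, 0, 0, 0, 0, 0, 0, 22, 0, 0, 0, 0, 0, 0, 20, 0, 0, 0, 0, 0, 0, 18, 0, 0, 0, 0, 0, 0, 16, 0, 0, 0, 0, 0, 0, 14, 0, 0, 0, 0, 0, 0, 12, 0, 0, 0, 0, 0, 0, 8, 0, 0, 0, 0, 0, 0, 0, 0, 0, 0, 0, 0, 0, 0, 0, 0, 0, 0, 0, 0, 0]
  force: 30

```text
clock: 16.5
position: [0.4735, 0.0695, 0.0647]
ee_rot: [3.022, 0.86, 0.0]
force: [1.4, -0.9, 0.3]
width: 0.148
gripper_force: 30.0
```

arm_command:
  deltas: [0, 0, 0, 0, 0, 0.002, 0, 0, 0, 0, 0, 0, 0.005, 0, 0, 0, 0, 0, 0, 0.01, 0, 0, 0, 0, 0, 0, 0.016, 0, 0, 0, 0, 0, 0, 0.024, 0, 0, 0, 0, 0, 0, 0.033, 0, 0, 0, 0, 0, 0, 0.043, 0, 0, 0, 0, 0, 0, 0.055, 0, 0, 0, 0, 0, 0, 0.067, 0, 0, 0, 0, 0, 0, 0.079, 0, 0, 0, 0, 0, 0, 0.091, 0, 0, 0, 0, 0, 0, 0.103, 0, 0, 0, 0, 0, 0, 0.114, 0, 0, 0, 0, 0, 0, 0.124, 0, 0, 0, 0, 0, 0, 0.133, 0, 0, 0, 0, 0, 0, 0.14, 0, 0, 0, 0, 0, 0, 0.145, 0, 0, 0, 0, 0, 0, 0.148, 0, 0, 0, 0, 0, 0, 0.15, 0, 0, 0, 0, 0, 0, 0.15, 0]

```text
clock: 18.5
position: [0.4734, 0.0695, 0.2147]
ee_rot: [3.021, 0.86, -0.0]
force: [-0.4, 0.2, -2.7]
width: 0.15
gripper_force: 30.0
```

Run:
```python
from h import *
t=optics.get_image("top")
s=optics.get_image("side")[80:280,260:460]
f=cv2.resize(t[210:310,350:450],(500,500),interpolation=cv2.INTER_CUBIC)
o=np.hstack([cv2.resize(s,None,fx=1.5,fy=1.5),cv2.resize(f,(300,300))])
cv2.imwrite("pics/c7.png",cv2.resize(o,(800,400)))
```

```text
(no output)
```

View pics/c7.png

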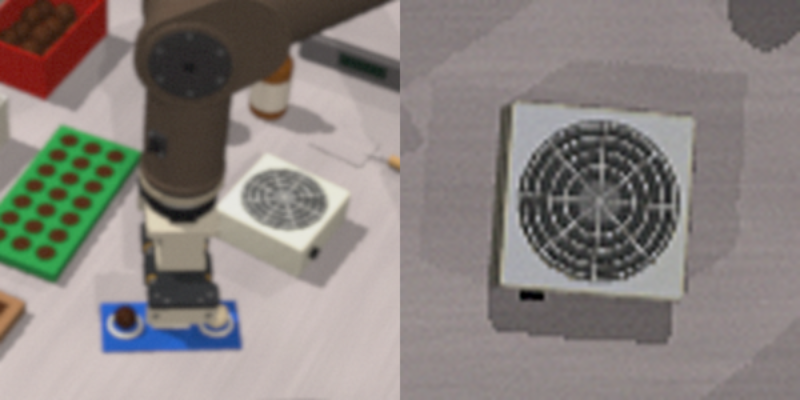

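The tray is lifted level with both truffles in their pockets. The grille centre is at about (400,260) in the top image, matching my estimate, so I'll carry it over.

arm_command:
  deltas: [0, 0, 0, 0, -0.002, 0, 0, 0, 0, 0, 0, -0.006, 0, 0, 0, 0, 0, 0, -0.012, 0, 0, 0, 0, 0, 0, -0.02, 0, 0, 0, 0, 0, 0, -0.03, 0, 0, 0, 0, 0, 0, -0.042, 0, 0, 0, 0, 0, 0, -0.055, 0, 0, 0, 0, 0, 0, -0.068, 0, 0, 0, 0, 0, 0, -0.081, 0, 0, 0, 0, 0, 0, -0.094, 0, 0, 0, 0, 0, 0, -0.107, 0, 0, 0, 0, 0, 0, -0.12, 0, 0, 0, 0, 0, 0, -0.132, 0, 0, 0, 0, 0, 0, -0.143, 0, 0, 0, 0, 0, 0, -0.153, 0, 0, 0, 0, 0, 0, -0.161, 0, 0, 0, 0, 0, 0, -0.168, 0, 0, 0, 0, 0, 0, -0.173, 0, 0, 0, 0, 0, 0, -0.175, 0, 0, 0, 0, 0, 0, -0.176, 0]

```text
schema error: expected a multiple of 7 numbers
```

arm_command:
  deltas: [0, 0, 0, 0, -0.002, 0, 0, 0, 0, 0, 0, -0.006, 0, 0, 0, 0, 0, 0, -0.012, 0, 0, 0, 0, 0, 0, -0.02, 0, 0, 0, 0, 0, 0, -0.03, 0, 0, 0, 0, 0, 0, -0.042, 0, 0, 0, 0, 0, 0, -0.055, 0, 0, 0, 0, 0, 0, -0.068, 0, 0, 0, 0, 0, 0, -0.081, 0, 0, 0, 0, 0, 0, -0.094, 0, 0, 0, 0, 0, 0, -0.107, 0, 0, 0, 0, 0, 0, -0.12, 0, 0, 0, 0, 0, 0, -0.132, 0, 0, 0, 0, 0, 0, -0.143, 0, 0, 0, 0, 0, 0, -0.153, 0, 0, 0, 0, 0, 0, -0.161, 0, 0, 0, 0, 0, 0, -0.168, 0, 0, 0, 0, 0, 0, -0.173, 0, 0, 0, 0, 0, 0, -0.175, 0, 0, 0, 0, 0, 0, -0.176, 0]

```text
schema error: expected a multiple of 7 numbers
```

arm_command:
  deltas: [0, 0, 0, 0, 0, 0, 0, 0, 0, 0, 0, 0, 0, 0, 0, 0, 0, 0, 0, 0, 0, 0, 0, 0, 0, 0, 0, 0, 0, 0, 0, 0, 0, 0, 0, 0, 0, 0, 0, 0, 0, 0, 0, 0, 0, 0, 0, 0, 0, 0, 0, 0, 0, 0, 0, 0]

```text
clock: 19.4
position: [0.4734, 0.0695, 0.2147]
ee_rot: [3.021, 0.86, -0.0]
force: [-0.2, 0.5, -1.7]
width: 0.149
gripper_force: 30.0
```

Run:
```python
from h import *
s=optics.get_image("side")[80:380,240:540]
cv2.imwrite("pics/c8.png",cv2.resize(s,None,fx=2,fy=2)); print(sensors.observe())
```

```text
{'clock': 19.45, 'joints': array([ 0.11257041,  0.269273  , -0.44959488,  1.93190024,  0.1406492 ,
        0.9706531 , -1.41862964]), 'dq': array([ 0.00061282, -0.00133142,  0.00093917,  0.00048707,  0.00104529,
        0.00044818, -0.0003511 ]), 'joint_efforts': array([-4.08533770e-04, -4.92037225e+01, -3.52112442e+00, -2.93991476e+01,
       -2.50898092e-02, -7.19595887e-02, -8.51373670e-06]), 'position': array([0.47344119, 0.06947135, 0.21475601]), 'ee_rot': array([3.02143541e+00, 8.60287434e-01, 9.75427811e-05]), 'force': array([-0.44450618, -0.69025409, -2.10576624]), 'ft_torque': array([0.00410254, 0.00042371, 0.02194169]), 'gripper_force': 29.999744296073914, 'width': 0.15213540522077518}
```

View pics/c8.png

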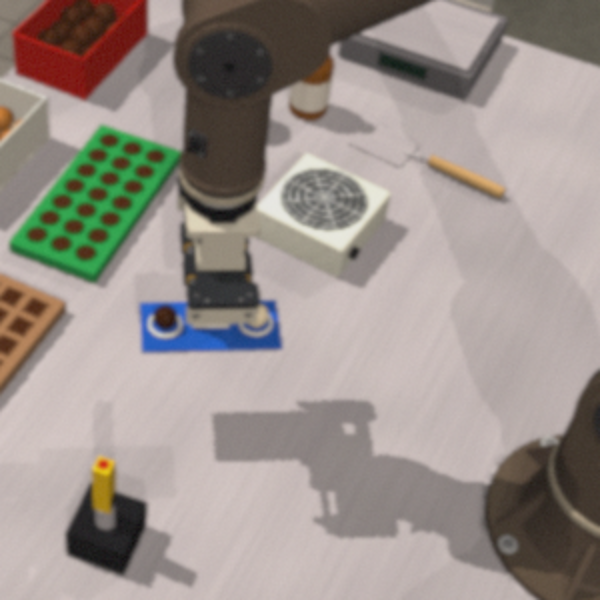

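The two carry calls were refused for malformed rows, so the tray hasn't moved. It is still held level with both truffles in. That was my last picture: I've now viewed 11, one over the limit. I'll resend the rows with the columns checked.

arm_command:
  deltas: [0, 0, 0, 0, -0.002, 0, 0, 0, 0, 0, 0, -0.006, 0, 0, 0, 0, 0, 0, -0.012, 0, 0, 0, 0, 0, 0, -0.02, 0, 0, 0, 0, 0, 0, -0.03, 0, 0, 0, 0, 0, 0, -0.042, 0, 0, 0, 0, 0, 0, -0.055, 0, 0, 0, 0, 0, 0, -0.068, 0, 0, 0, 0, 0, 0, -0.081, 0, 0, 0, 0, 0, 0, -0.094, 0, 0, 0, 0, 0, 0, -0.107, 0, 0, 0, 0, 0, 0, -0.12, 0, 0, 0, 0, 0, 0, -0.132, 0, 0, 0, 0, 0, 0, -0.143, 0, 0, 0, 0, 0, 0, -0.153, 0, 0, 0, 0, 0, 0, -0.161, 0, 0, 0, 0, 0, 0, -0.168, 0, 0, 0, 0, 0, 0, -0.173, 0, 0, 0, 0, 0, 0, -0.175, 0, 0, 0, 0, 0, 0, -0.176, 0, 0]

```text
clock: 21.45
position: [0.4734, -0.1065, 0.2147]
ee_rot: [-3.021, -0.861, 0.0]
force: [0.9, 1.1, -2.5]
width: 0.154
gripper_force: 30.0
```

arm_command:
  deltas: [0, 0, 0, 0, -0.002, 0, 0, 0, 0, 0, 0, -0.006, 0, 0, 0, 0, 0, 0, -0.012, 0, 0, 0, 0, 0, 0, -0.02, 0, 0, 0, 0, 0, 0, -0.03, 0, 0, 0, 0, 0, 0, -0.042, 0, 0, 0, 0, 0, 0, -0.055, 0, 0, 0, 0, 0, 0, -0.068, 0, 0, 0, 0, 0, 0, -0.081, 0, 0, 0, 0, 0, 0, -0.094, 0, 0, 0, 0, 0, 0, -0.107, 0, 0, 0, 0, 0, 0, -0.12, 0, 0, 0, 0, 0, 0, -0.132, 0, 0, 0, 0, 0, 0, -0.143, 0, 0, 0, 0, 0, 0, -0.153, 0, 0, 0, 0, 0, 0, -0.161, 0, 0, 0, 0, 0, 0, -0.168, 0, 0, 0, 0, 0, 0, -0.173, 0, 0, 0, 0, 0, 0, -0.175, 0, 0, 0, 0, 0, 0, -0.176, 0, 0]

```text
clock: 23.45
position: [0.4735, -0.2825, 0.2147]
ee_rot: [-3.021, -0.861, -0.0]
force: [-0.5, 0.5, -3.9]
width: 0.154
gripper_force: 30.0
```

arm_command:
  deltas: [0, 0, 0, 0, 0, 0, 0, 0, 0, 0, 0, 0, 0, 0, 0, 0, 0, 0, 0, 0, 0, 0, 0, 0, 0, 0, 0, 0, 0, 0, 0, 0, 0, 0, 0, 0, 0, 0, 0, 0, 0, 0, 0, 0, 0, 0, 0, 0, 0, 0, 0, 0, 0, 0, 0, 0]

```text
clock: 24.25
position: [0.4734, -0.2825, 0.2147]
ee_rot: [3.021, 0.86, -0.0]
force: [-0.0, 0.6, -3.0]
width: 0.148
gripper_force: 30.0
```

The tray is held still over the grille at the right height, so I'll hand in.

```bash
python3 -c "
from cell import arm
print(arm.sign_off())"
```

```text
the job is handed in; nothing more can be done
None
```

I handed the job in at about 24 s; no verdict came back: the thermometer was held about 90 mm above the dark truffle for over two seconds and is back in its holder, released, and the tray is held still about 90 mm above the grille by arm readings; my last picture, before the carry, showed it level with both truffles in, and I viewed 11 pictures, one over the limit of 10.

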